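# Change over the parts trays on the pump bench

## Task

One of the three slide-out parts trays has been left standing out: push it fully home. Then hook a fingertip behind the lip of the tray that holds the ball bearing and draw that tray all the way out to its stop, with the bearing still lying on its seat. Do not grip the tray fronts and do not touch the bearing; leave the third tray shut and the other things on the bench where they are.

Things in the scene. Friction and masses are not known exactly. Their poses are not given: they have to be found in the camera images.
- tray_bearing (a joint): Slide of the tray, m: 0 = fully home, grows as it is drawn out towards the robot (along -x of the unit), 0.110 = at its stop. About 3 N friction, no spring: stays where left. This is the tray holding the ball bearing (starts home).
- unit_bearing: One of three alike units fixed to the bench: open channel 104 mm wide, 236 mm long, side rails 40 mm high, a cover (top 66 mm high) over the rear 85 mm only. In it slides an aluminium tray 84 mm wide inside, inner floor 16 mm above the bench, side walls 40 mm high. Origin on the bench under its middle; x axis along the rail, away from the robot, y left, z up.
- liptop_bearing (a point): Tray front, 12 mm thick: outside an aluminium panel 102 mm wide, top 50 mm above the bench; touching behind it a steel lip 84 mm wide, top 48 mm; then the tray is empty for 70 mm. This point: middle of the top edge of the lip's rear face, 48 mm above the bench, moving with the tray; x axis along the rail, away from the robot (closing), y left, z up. The panel's outer face is 12 mm towards -x.
- tray_bolts (a joint): Slide of the tray, m: 0 = fully home, grows as it is drawn out towards the robot (along -x of the unit), 0.110 = at its stop. About 3 N friction, no spring: stays where left. This is the tray left standing out, holding four hexagon bolts side by side, fixed to it.
- liptop_bolts (a point): Front of the bolts' tray, of the same shape as the bearing's. This point: middle of the top edge of the lip's rear face, 48 mm above the bench, moving with the tray; x axis along the rail, away from the robot (closing), y left, z up. The panel's outer face is 12 mm towards -x.
- tray_shaft (a joint): Slide of the tray, m: 0 = fully home, grows as it is drawn out towards the robot (along -x of the unit), 0.110 = at its stop. About 3 N friction, no spring: stays where left. This is the third tray (starts home, to be left alone), holding a short stepped shaft lying crosswise, fixed to it.
- liptop_shaft (a point): Front of the shaft's tray, of the same shape as the bearing's. This point: middle of the top edge of the lip's rear face, 48 mm above the bench, moving with the tray; x axis along the rail, away from the robot (closing), y left, z up. The panel's outer face is 12 mm towards -x.
- bearing_center (a point): Centre of the ball bearing: a loose steel ring 52 mm across, 15 mm thick, 25 mm bore, lying flat in its tray over a low locating post, 98 mm behind the lip point; its top is 31 mm above the bench.
- seat (a point): Where the bearing's centre is when it lies on its seat, 98 mm behind the lip point and 24.5 mm below it; moves with the bearing's tray.
- bearing: The ball bearing itself; origin under its centre. Not to be touched.
- dowel: Bystander: steel dowel 16 mm thick, 45 mm tall, on a round foot 26 mm across, standing beside the shaft's unit (to its left, near the mouth); origin under its centre
- bushing: Bystander: plain brass cylinder 26 mm across and tall, standing beside the bearing's unit (to its left, near the mouth); origin under its centre
- big_nut: Bystander: hexagon nut 28 mm across corners, 16 mm tall, beside the bolts' unit (to its left, near the mouth); origin under its centre
- spray_can: Bystander: can 60 mm across, 170 mm tall, standing left of the units; origin under its centre
- screwdriver: Bystander: screwdriver lying on the bench at the right, along its own x axis
- wrench: Bystander: wrench lying on the bench at the left, along its own x axis
- parts_cup: Bystander: plain cup 76 mm across, 70 mm tall, right of the units; origin under its centre

How it is judged:
By the outcome, as a careful person would: the job done as asked, in the order asked, and still so for the second after the job is handed in, with the robot touching nothing.
It also fails if it takes over 54 s, if anything falls off the work surface, if the arm or the gripper's body presses on something with over 40 N, if the wrist force passes 120 N, or if a joint passes its speed limit or range.

## Robot

A 6-joint arm with a two-finger parallel gripper is mounted at the origin on the work surface. World frame = base frame: x ahead of the robot, y to its left, z up, the work surface at z = 0. Lengths are in mm, angles in rad, forces in N, time in s.
With the tool pointing down it reaches from about 300 to 775 mm from the base axis. Payload 14.6 kg.
Tool frame: the origin (TCP) lies midway between the tips of the shut fingers; the grasp point (between the pads) lies 19 mm behind it; z points along the fingers, y is the direction in which the jaws open and shut (so a half turn about z gives the same grasp; the last joint's range is limited). The gripper opens to 94 mm and grips with 3 to 60 N. Pads are 16 mm wide; open, the fingers measure 119 mm over their backs; the gripper's body (75 mm by 177 mm) begins 78 mm behind the grasp point.
Start: joints at [1.152, 0.3, 1.521, -0, 1.321, -0.067], TCP at [189.52, 516.305, 205.446] pointing down, gripper open.
Joint ranges: [-3.03, 3.03], [-0.79, 2.21], [0.23, 2.52], [-1.04, 4.18], [0, 3.07], [-2.55, 2.55]. Speed limits (rad/s): [2.22, 2.22, 2.57, 3.14, 3.14, 3.14].

## Interface

Orientations are given as [roll, pitch, yaw] about the fixed x, y, z axes, in that order (R = Rz(yaw) Ry(pitch) Rx(roll)).
In Python, from cell import manip gives the robot as it stands.
- The arm moves only by the tool play_rows, never from a script. Its argument "commands" is a list of rows, each an object of numbers: "x", "y", "z": the shift along the tool's x, y, z in m; "wx", "wy", "wz": the turn, a rotation vector about the tool's x, y, z in degrees; "grip": the opening, from 0 (shut) to 1 (fully open). In form: [{"x": .., "y": .., "z": .., "wx": .., "wy": .., "wz": .., "grip": ..}, ...]. A call has 1 to 20 rows; each row shifts and turns the commanded pose from where the row before left it, along the tool's axes as they then stand; what a row does not reach is not made up. A row lasts 1/8 s, in which the tool goes at most 62.5 mm and 10.7 degrees, less where a joint would pass 70% of its speed; a pose out of reach is approached as far as the arm can. A call is refused whole if a number of a shift passes 0.0625 or a number of a turn 10.7, either way. A call with a gripper value outside its range is refused whole. The fingers move at their own pace and stop on an object; "squeeze" is the grip in N (left out, the last holds). Time passes only in rows, so rows that do not move let the fingers close. It gives the time, the measured TCP pose, the force and the opening at its end, in the units of the state.
- manip.read_state(): the state, without advancing time (a new reading comes with each control period).
- manip.camera(name): name is "scene" or "top" or "wrist"; returns (picture, depth): 420x560x3 uint8, red, green, blue; 420x560 float32, mm along the optical axis (not along the pixel's ray), 0 where there is no reading.
- manip.camera_info(name): a dict with "intrinsics" (3x3 intrinsics, pixels), "camera_from_world" (4x4, takes a point from world to camera coordinates); the wrist camera has in their place "tool_from_camera" (4x4, takes a point from camera to tool coordinates, whose origin is the TCP and whose axes are the flange's). Camera axes: x right, y up, looking along -z (the intrinsics and any distortion apply to the point x, -y, -z); pixel columns grow to the right and rows downward; lengths in mm; the calibration is good to about 2 mm. The wrist camera is an equidistant fisheye: a pixel r from the principal point sees the ray r / f radians off the axis. A picture is of the moment at which its call begins: read the wrist's pose just before it. camera_info takes no time and is no camera call.
- manip.sign_off(): hands the job in, once; it reports no verdict.
The state is a dict: "clock": time; "joints": joint angles; "qd": joint speeds; "effort": joint torques, N m; "eef_pos": TCP position; "eef_rot": TCP orientation; "wrist_force": force on the tool from outside, world axes, zero at the start; "moment": the same for the moment, N m; "finger_gap": finger opening in mm.
Only numpy, scipy, OpenCV 4.12 (cv2) and the standard library are available. Lean on these libraries where they do the work, as an engineer would, in place of code of your own. Each camera call takes 0.05 s, during which the arm holds its last target.

## Working session

There is one attempt and no reset: what is moved stays moved. The work goes in short steps, Python scripts to look and compute and a tool call to move; the robot and the scene stay as the last step left them, time stands still between calls to the robot, and variables do not carry over. Pictures are saved under pics/ and viewed, and the job is handed in when it is done.

Besides the shell and the picture viewer there is one more tool, called after "Emit:" in YAML: its name, and indented under it one key for each argument. play_rows: Moves the arm, as the interface text tells. Its arguments: {"type":"object","properties":{"commands":{"type":"array"},"squeeze":{"type":"number"}},"required":["commands"]}

```bash
ls; mkdir -p pics
cat > h.py <<'E'
import numpy as np,cv2
from cell import manip
def save(n,im): cv2.imwrite('pics/'+n+'.png',cv2.cvtColor(im,cv2.COLOR_RGB2BGR))
E
python3 - <<'E'
from h import *
np.set_printoptions(suppress=True,precision=3)
print(manip.read_state())
for n in ['scene','top']:
    im,d=manip.camera(n); save(n+'0',im); np.savez('pics/'+n+'0.npz',im=im,d=d); print(manip.camera_info(n))
print(manip.camera_info('wrist'))
E
```

```text
pics
{'clock': 0.0, 'joints': array([ 1.152,  0.3  ,  1.522,  0.   ,  1.321, -0.067]), 'qd': array([-0.001, -0.001,  0.001,  0.002, -0.001, -0.001]), 'effort': array([ -0.001, -53.181, -35.273,   0.071,   0.024,  -0.   ]), 'eef_pos': array([189.407, 516.071, 204.89 ]), 'eef_rot': array([-3.14, -0.  ,  2.79]), 'wrist_force': array([-0.038, -0.367,  0.18 ]), 'moment': array([-0.016,  0.027, -0.041]), 'finger_gap': 93.88883066077359}
{'intrinsics': array([[496.479,   0.   , 279.044],
       [  0.   , 496.479, 208.558],
       [  0.   ,   0.   ,   1.   ]]), 'camera_from_world': array([[    0.33 ,     0.944,    -0.005,  -159.797],
       [   -0.655,     0.233,     0.719,   325.303],
       [    0.68 ,    -0.234,     0.695, -1838.597],
       [    0.   ,     0.   ,     0.   ,     1.   ]])}
{'intrinsics': array([[396.456,   0.   , 280.356],
       [  0.   , 396.456, 210.029],
       [  0.   ,   0.   ,   1.   ]]), 'camera_from_world': array([[  -0.021,   -1.   ,    0.009,    0.62 ],
       [   0.984,   -0.019,    0.175, -578.166],
       [  -0.175,    0.013,    0.984, -932.077],
       [   0.   ,    0.   ,    0.   ,    1.   ]])}
{'intrinsics': array([[325.192,   0.   , 279.107],
       [  0.   , 325.192, 211.336],
       [  0.   ,   0.   ,   1.   ]]), 'tool_from_camera': array([[  -0.001,    0.962,    0.272,   78.7  ],
       [   1.   ,    0.001,   -0.   ,   -1.28 ],
       [  -0.   ,    0.272,   -0.962, -178.944],
       [   0.   ,    0.   ,    0.   ,    1.   ]])}
```

View pics/scene0.png

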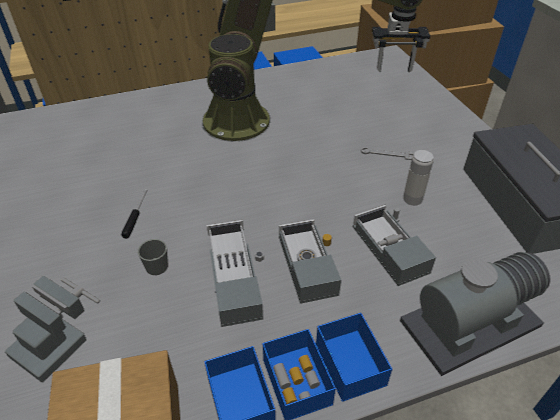

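View pics/top0.png

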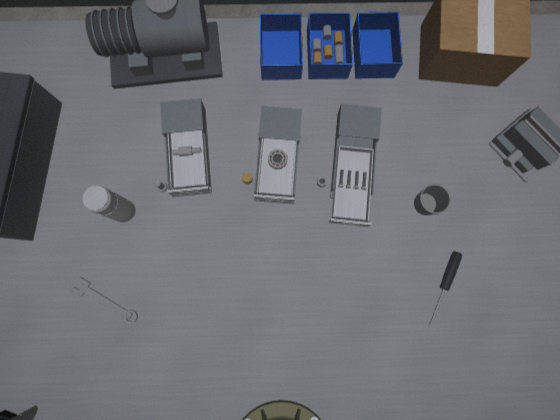

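The top view shows three units. The bolts tray stands out, with its front near (351,222). The bearing tray is in the middle with its front near (275,198), and the shaft tray is on the left near (190,190). I'll zoom in on the fronts next.

Run:
```python
from h import *
z=np.load('pics/top0.npz');im=z['im']
save('topz',cv2.resize(im[95:235,230:390],None,fx=5,fy=5,interpolation=cv2.INTER_CUBIC)[:, :800][:600])
save('topz2',cv2.resize(im[125:235,230:390],None,fx=5,fy=5,interpolation=cv2.INTER_CUBIC))
```

```text
(no output)
```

View pics/topz2.png

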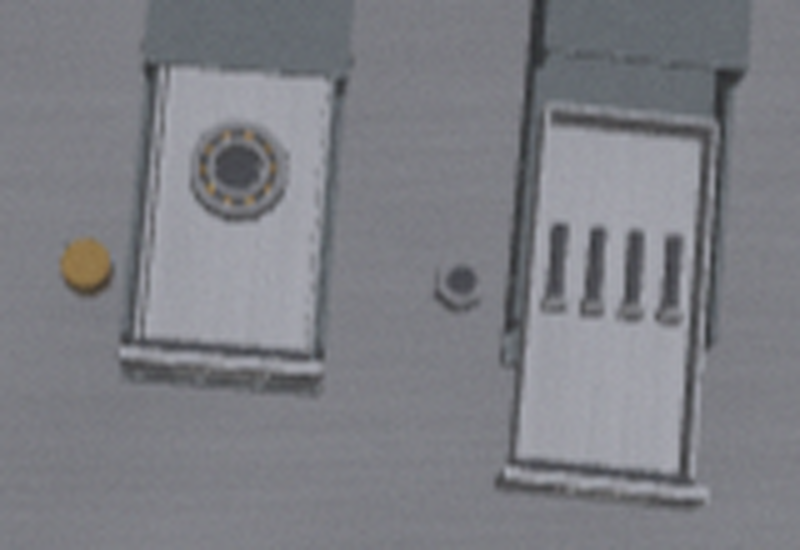

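```bash
cat >> h.py <<'E'
def cast(name,px,z):
    i=manip.camera_info(name);K=i['intrinsics'];T=i['camera_from_world'];R=T[:3,:3];t=T[:3,3]
    c=-R.T@t
    d=np.array([(px[0]-K[0,2])/K[0,0],-(px[1]-K[1,2])/K[1,1],-1.]);d=R.T@d
    return c+d*(z-c[2])/d[2]
E
python3 - <<'E'
from h import *
np.set_printoptions(suppress=True,precision=1)
def f(u,v,z): return cast('top',(230+(u+.5)/5-.5,125+(v+.5)/5-.5),z)
for n,u,v,z in [('bear front L out',120,365,50),('R out',322,378,50),('L rear',124,344,48),('R rear',322,358,48),
 ('cover L',143,60,66),('cover R',350,78,66),('brg',239,170,31),('bolt L out',497,488,50),('R out',707,502,50),('L rear',503,464,48),('R rear',708,484,48),
 ('cov L',543,58,66),('cov R',745,75,66),('bush',87,263,26),('nut',460,283,16),('railL',500,350,40)]: print(n,f(u,v,z))
z=np.load('pics/top0.npz');d=z['d']
print(d[200:226:2,350],d[190:206,275])
E
```

```text
bear front L out [611.  55.  50.]
R out [602.5 -45.7  50. ]
L rear [622.2  53.   48. ]
R rear [613.1 -46.   48. ]
cover L [764.6  41.   66. ]
cover R [753.3 -63.2  66. ]
brg [717.1  -6.6  31. ]
bolt L out [ 545.4 -130.7   50. ]
R out [ 536.3 -234.3   50. ]
L rear [ 557.6 -134.4   48. ]
R rear [ 545.6 -235.8   48. ]
cov L [ 762.1 -161.1   66. ]
cov R [ 751.3 -263.    66. ]
bush [670.2  72.8  26. ]
nut [ 658.5 -120.6   16. ]
railL [ 617.2 -136.6   40. ]
[1027.9 1024.6 1021.4 1024.5 1022.1 1019.5 1021.7 1016.5 1018.5 1017.4
  982.2  981.1  996.1] [1027.1 1026.6 1030.  1023.5  995.2  994.2  991.4  987.7  990.3  996.4
 1011.5 1024.5 1029.9 1037.1 1038.5 1036.1]
```

Emit:
play_rows:
  commands:
    - {"wz": -7.3, "grip": 0}
    - {"wz": -7.3}
    - {"x": -0.024, "y": -0.036}
    - {"x": -0.024, "y": -0.036}
    - {"x": -0.024, "y": -0.036}
    - {"x": -0.024, "y": -0.036}
    - {"x": -0.024, "y": -0.036}
    - {"x": -0.024, "y": -0.036}
    - {"x": -0.024, "y": -0.036}
    - {"x": -0.024, "y": -0.036}
    - {"x": -0.024, "y": -0.036}
    - {"x": -0.024, "y": -0.036}
    - {"x": -0.024, "y": -0.036}
    - {"x": -0.024, "y": -0.036}
    - {"x": -0.024, "y": -0.036}
    - {"x": -0.024, "y": -0.036}
    - {"x": -0.024, "y": -0.036}
    - {"x": -0.024, "y": -0.036}

```text
$.commands[0]: bad value
```

```bash
cat >> h.py <<'E'
from scipy.spatial.transform import Rotation as Ro
def wpose():
    s=manip.read_state(); return s['eef_pos'],Ro.from_euler('xyz',s['eef_rot']).as_matrix()
def wcast(pose,px,z):
    p,R=pose;i=manip.camera_info('wrist');K=i['intrinsics'];T=i['tool_from_camera']
    u=(px[0]-K[0,2]);v=(px[1]-K[1,2]);r=np.hypot(u,v);th=r/K[0,0]
    d=np.array([np.sin(th)*u/r,-np.sin(th)*v/r,-np.cos(th)])
    d=R@T[:3,:3]@d;c=p+R@T[:3,3]
    return c+d*(z-c[2])/d[2]
E
python3 - <<'E'
from h import *
np.set_printoptions(suppress=True,precision=3)
p=wpose();im,d=manip.camera('wrist');save('w1',im);np.savez('pics/w1.npz',im=im,d=d,p=p[0],R=p[1])
save('w1z',cv2.resize(im[60:420],None,fx=1.4,fy=1.4))
print(manip.read_state())
E
```

```text
{'clock': 0.15, 'joints': array([ 1.152,  0.3  ,  1.521, -0.   ,  1.321, -0.067]), 'qd': array([ 0.   , -0.002, -0.003,  0.001, -0.003, -0.001]), 'effort': array([ -0.001, -53.196, -35.282,   0.071,   0.024,  -0.   ]), 'eef_pos': array([189.457, 516.131, 205.021]), 'eef_rot': array([-3.141, -0.   ,  2.79 ]), 'wrist_force': array([ 0.208, -0.275, -0.653]), 'moment': array([-0.007,  0.015,  0.069]), 'finger_gap': 93.68407347755762}
```

View pics/w1.png

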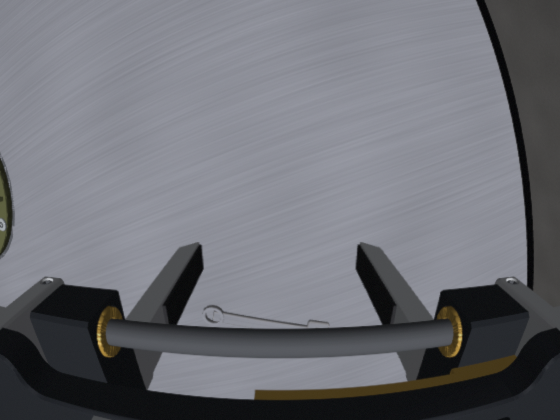

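The call was refused, so I'll write out every field. The wrist image's up direction is tool +x, so I want yaw near -0.1, which puts the camera ahead of the fingers. The rows turn as they shift, so I'll compute the shifts first.

Run:
```python
from h import *
p,R=wpose(); y=2.79; N=18
p=p[:2]; tgt=np.array([470,-90.]); dy=(-0.1-2.79)/N
print(np.degrees(-dy))
for k in range(N):
    d=(tgt-p)/N
    print(round(d@[np.cos(y),np.sin(y)]/1000,3), round(d@[np.sin(y),-np.cos(y)]/1000,3)); y+=dy
```

```text
9.199155710711551
-0.026 -0.026
-0.03 -0.022
-0.033 -0.017
-0.035 -0.011
-0.037 -0.005
-0.037 0.001
-0.037 0.007
-0.035 0.012
-0.033 0.018
-0.029 0.023
-0.025 0.027
-0.021 0.031
-0.015 0.034
-0.01 0.036
-0.004 0.037
0.002 0.037
0.008 0.036
0.014 0.035
```

Emit:
play_rows:
  commands:
    - {"x": -0.026, "y": -0.026, "z": 0.0, "wx": 0.0, "wy": 0.0, "wz": 9.2, "grip": 0.0}
    - {"x": -0.03, "y": -0.022, "z": 0.0, "wx": 0.0, "wy": 0.0, "wz": 9.2, "grip": 0.0}
    - {"x": -0.033, "y": -0.017, "z": 0.0, "wx": 0.0, "wy": 0.0, "wz": 9.2, "grip": 0.0}
    - {"x": -0.035, "y": -0.011, "z": 0.0, "wx": 0.0, "wy": 0.0, "wz": 9.2, "grip": 0.0}
    - {"x": -0.037, "y": -0.005, "z": 0.0, "wx": 0.0, "wy": 0.0, "wz": 9.2, "grip": 0.0}
    - {"x": -0.037, "y": 0.001, "z": 0.0, "wx": 0.0, "wy": 0.0, "wz": 9.2, "grip": 0.0}
    - {"x": -0.037, "y": 0.007, "z": 0.0, "wx": 0.0, "wy": 0.0, "wz": 9.2, "grip": 0.0}
    - {"x": -0.035, "y": 0.012, "z": 0.0, "wx": 0.0, "wy": 0.0, "wz": 9.2, "grip": 0.0}
    - {"x": -0.033, "y": 0.018, "z": 0.0, "wx": 0.0, "wy": 0.0, "wz": 9.2, "grip": 0.0}
    - {"x": -0.029, "y": 0.023, "z": 0.0, "wx": 0.0, "wy": 0.0, "wz": 9.2, "grip": 0.0}
    - {"x": -0.025, "y": 0.027, "z": 0.0, "wx": 0.0, "wy": 0.0, "wz": 9.2, "grip": 0.0}
    - {"x": -0.021, "y": 0.031, "z": 0.0, "wx": 0.0, "wy": 0.0, "wz": 9.2, "grip": 0.0}
    - {"x": -0.015, "y": 0.034, "z": 0.0, "wx": 0.0, "wy": 0.0, "wz": 9.2, "grip": 0.0}
    - {"x": -0.01, "y": 0.036, "z": 0.0, "wx": 0.0, "wy": 0.0, "wz": 9.2, "grip": 0.0}
    - {"x": -0.004, "y": 0.037, "z": 0.0, "wx": 0.0, "wy": 0.0, "wz": 9.2, "grip": 0.0}
    - {"x": 0.002, "y": 0.037, "z": 0.0, "wx": 0.0, "wy": 0.0, "wz": 9.2, "grip": 0.0}
    - {"x": 0.008, "y": 0.036, "z": 0.0, "wx": 0.0, "wy": 0.0, "wz": 9.2, "grip": 0.0}
    - {"x": 0.014, "y": 0.035, "z": 0.0, "wx": 0.0, "wy": 0.0, "wz": 9.2, "grip": 0.0}

```text
clock: 2.4
eef_pos: [472.1, -91.4, 205.3]
eef_rot: [-3.142, 0.0, -0.106]
wrist_force: [-0.4, 0.9, 1.2]
finger_gap: 0.9
```

Run:
```python
from h import *
np.set_printoptions(suppress=True,precision=3)
p=wpose();im,d=manip.camera('wrist');save('w2',im);np.savez('pics/w2.npz',im=im,d=d,p=p[0],R=p[1])
print(manip.read_state())
```

```text
{'clock': 2.45, 'joints': array([-0.272,  0.149,  1.706, -0.001,  1.286,  1.414]), 'qd': array([ 0.057, -0.033,  0.044,  0.005, -0.008, -0.136]), 'effort': array([  9.311, -47.995, -32.144,   0.838,   0.403,  -1.039]), 'eef_pos': array([473.204, -94.338, 205.125]), 'eef_rot': array([ 3.141, -0.   , -0.116]), 'wrist_force': array([ 0.334, -0.553, -0.724]), 'moment': array([-0.066,  0.156, -0.036]), 'finger_gap': 0.6252397490747651}
```

View pics/w2.png

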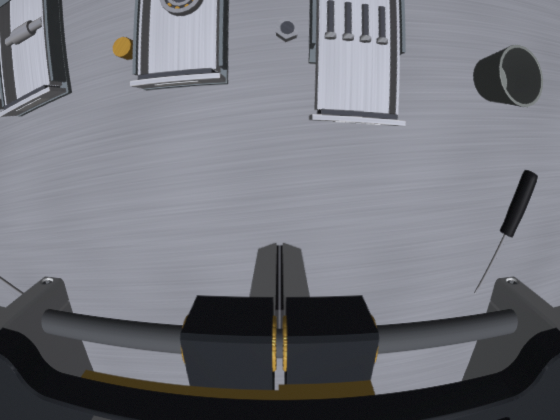

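The wrist view shows the bolts front at about (311..405,121), the bearing front at about (131..227,80), and the bushing at (123,47). The arm was still settling, so I'll take it again and measure.

Run:
```python
from h import *
np.set_printoptions(suppress=True,precision=3)
manip.camera('wrist')
p=wpose();im,d=manip.camera('wrist');np.savez('pics/w3.npz',im=im,d=d,p=p[0],R=p[1]);print(p[0],manip.read_state()['eef_rot'])
save('w3a',cv2.resize(im[0:140,110:240],None,fx=4.2,fy=4.2,interpolation=cv2.INTER_CUBIC))
save('w3b',cv2.resize(im[0:140,280:430],None,fx=4.2,fy=4.2,interpolation=cv2.INTER_CUBIC))
```

```text
[472.361 -92.559 204.93 ] [-3.141  0.001 -0.102]
```

View pics/w3a.png

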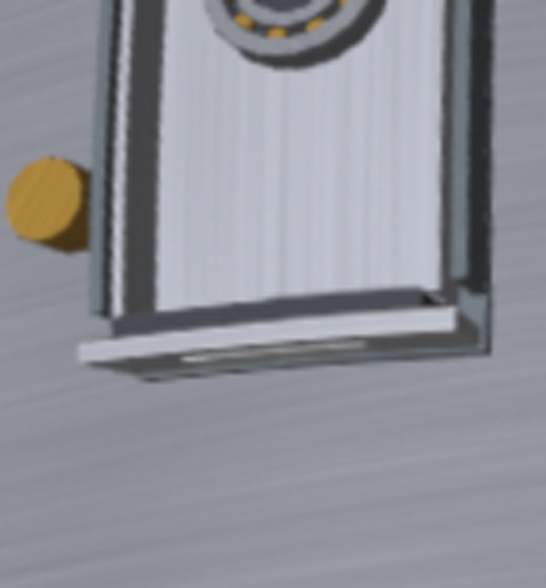

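View pics/w3b.png

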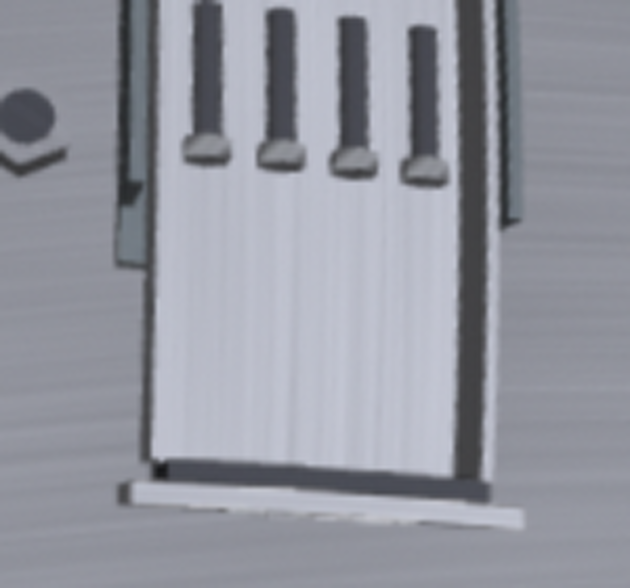

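Run:
```python
from h import *
np.set_printoptions(suppress=True,precision=1)
z=np.load('pics/w3.npz');P=(z['p'],z['R'])
def f(ox,u,v,h): return wcast(P,(ox+(u+.5)/4.2-.5,(v+.5)/4.2-.5),h)
for n,o,u,v,h in [('bolt L out',280,130,503,50),('bolt R out',280,523,527,50),('bolt L in',280,130,482,50),('R in',280,523,509,50),
 ('bear L out',110,80,362,50),('bear R out',110,456,330,50),('L in',110,80,344,50),('R in',110,456,308,50),('lip rear L',110,112,320,48),('lip R',110,420,290,48),('bushing top',110,44,199,26)]: print(n,f(o,u,v,h))
```

```text
bolt L out [ 550.6 -134.5   50. ]
bolt R out [ 538.1 -235.    50. ]
bolt L in [ 555.7 -135.    50. ]
R in [ 542.7 -235.3   50. ]
bear L out [615.5  54.5  50. ]
bear R out [604.3 -45.7  50. ]
L in [620.2  54.   50. ]
R in [609.8 -46.3  50. ]
lip rear L [624.9  44.9  48. ]
lip R [616.2 -37.6  48. ]
bushing top [670.5  72.7  26. ]
```

Emit:
play_rows:
  commands:
    - {"x": 0.0, "y": 0.0, "z": 0.0, "wx": 0.0, "wy": 0.0, "wz": 1.3, "grip": 0.0}
    - {"x": 0.016, "y": 0.027, "z": 0.02, "wx": 0.0, "wy": 0.0, "wz": 0.0, "grip": 0.0}
    - {"x": 0.016, "y": 0.027, "z": 0.03, "wx": 0.0, "wy": 0.0, "wz": 0.0, "grip": 0.0}
    - {"x": 0.016, "y": 0.0275, "z": 0.03, "wx": 0.0, "wy": 0.0, "wz": 0.0, "grip": 0.0}
    - {"x": 0.0, "y": 0.0, "z": 0.03, "wx": 0.0, "wy": 0.0, "wz": 0.0, "grip": 0.0}
    - {"x": 0.0, "y": 0.0, "z": 0.03, "wx": 0.0, "wy": 0.0, "wz": 0.0, "grip": 0.0}
    - {"x": 0.0, "y": 0.0, "z": 0.025, "wx": 0.0, "wy": 0.0, "wz": 0.0, "grip": 0.0}
    - {"x": 0.0, "y": 0.0, "z": 0.012, "wx": 0.0, "wy": 0.0, "wz": 0.0, "grip": 0.0}
    - {"x": 0.0, "y": 0.0, "z": 0.0, "wx": 0.0, "wy": 0.0, "wz": 0.0, "grip": 0.0}
    - {"x": 0.0, "y": 0.0, "z": 0.0, "wx": 0.0, "wy": 0.0, "wz": 0.0, "grip": 0.0}

```text
clock: 3.8
eef_pos: [509.9, -177.0, 29.5]
eef_rot: [3.141, -0.001, -0.123]
wrist_force: [0.2, 0.7, 0.4]
finger_gap: 0.6
```

Run:
```python
from h import *
p=wpose();im,d=manip.camera('wrist');save('w4',im);np.savez('pics/w4.npz',im=im,d=d,p=p[0],R=p[1])
```

```text
(no output)
```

View pics/w4.png

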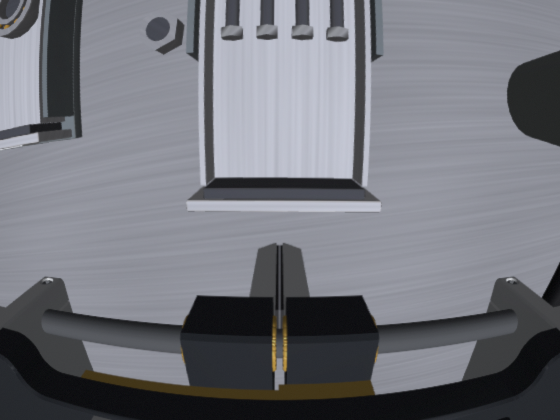

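The panel spans (188,203) to (380,207) and is centred on the shut fingers at column 280. Now I'll push it.

Emit:
play_rows:
  commands:
    - {"x": 0.01, "y": 0.0, "z": 0.0, "wx": 0.0, "wy": 0.0, "wz": 0.0, "grip": 0.0}
    - {"x": 0.008, "y": 0.0, "z": 0.0, "wx": 0.0, "wy": 0.0, "wz": 0.0, "grip": 0.0}
    - {"x": 0.005, "y": 0.0, "z": 0.0, "wx": 0.0, "wy": 0.0, "wz": 0.0, "grip": 0.0}
    - {"x": 0.005, "y": 0.0, "z": 0.0, "wx": 0.0, "wy": 0.0, "wz": 0.0, "grip": 0.0}
    - {"x": 0.005, "y": 0.0, "z": 0.0, "wx": 0.0, "wy": 0.0, "wz": 0.0, "grip": 0.0}
    - {"x": 0.005, "y": 0.0, "z": 0.0, "wx": 0.0, "wy": 0.0, "wz": 0.0, "grip": 0.0}
    - {"x": 0.005, "y": 0.0, "z": 0.0, "wx": 0.0, "wy": 0.0, "wz": 0.0, "grip": 0.0}
    - {"x": 0.005, "y": 0.0, "z": 0.0, "wx": 0.0, "wy": 0.0, "wz": 0.0, "grip": 0.0}
    - {"x": 0.005, "y": 0.0, "z": 0.0, "wx": 0.0, "wy": 0.0, "wz": 0.0, "grip": 0.0}
    - {"x": 0.005, "y": 0.0, "z": 0.0, "wx": 0.0, "wy": 0.0, "wz": 0.0, "grip": 0.0}

```text
clock: 5.1
eef_pos: [567.2, -184.3, 28.3]
eef_rot: [3.141, 0.0, -0.123]
wrist_force: [-3.5, -2.0, -1.0]
finger_gap: 0.2
```

Run:
```python
from h import *
p=wpose();im,d=manip.camera('wrist');save('w5',im)
```

```text
(no output)
```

View pics/w5.png

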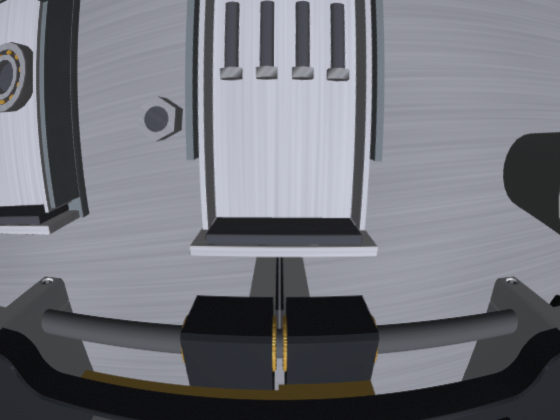

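It is pushing cleanly at 3.5 N with about 30 mm to go.

Emit:
play_rows:
  commands:
    - {"x": 0.005, "y": 0.0, "z": 0.0, "wx": 0.0, "wy": 0.0, "wz": 0.0, "grip": 0.0}
    - {"x": 0.005, "y": 0.0, "z": 0.0, "wx": 0.0, "wy": 0.0, "wz": 0.0, "grip": 0.0}
    - {"x": 0.005, "y": 0.0, "z": 0.0, "wx": 0.0, "wy": 0.0, "wz": 0.0, "grip": 0.0}
    - {"x": 0.005, "y": 0.0, "z": 0.0, "wx": 0.0, "wy": 0.0, "wz": 0.0, "grip": 0.0}
    - {"x": 0.002, "y": 0.0, "z": 0.0, "wx": 0.0, "wy": 0.0, "wz": 0.0, "grip": 0.0}
    - {"x": 0.0, "y": 0.0, "z": 0.0, "wx": 0.0, "wy": 0.0, "wz": 0.0, "grip": 0.0}

```text
clock: 5.9
eef_pos: [589.2, -186.7, 28.6]
eef_rot: [-3.142, -0.001, -0.123]
wrist_force: [0.8, -0.4, -1.0]
finger_gap: 1.0
```

Emit:
play_rows:
  commands:
    - {"x": 0.0015, "y": 0.0, "z": 0.0, "wx": 0.0, "wy": 0.0, "wz": 0.0, "grip": 0.0}
    - {"x": 0.0015, "y": 0.0, "z": 0.0, "wx": 0.0, "wy": 0.0, "wz": 0.0, "grip": 0.0}

```text
clock: 6.15
eef_pos: [591.8, -187.1, 28.6]
eef_rot: [-3.141, 0.0, -0.123]
wrist_force: [-3.7, 0.6, 1.2]
finger_gap: 0.6
```

Emit:
play_rows:
  commands:
    - {"x": 0.0015, "y": 0.0, "z": 0.0, "wx": 0.0, "wy": 0.0, "wz": 0.0, "grip": 0.0}
    - {"x": 0.0, "y": 0.0, "z": 0.0, "wx": 0.0, "wy": 0.0, "wz": 0.0, "grip": 0.0}

```text
clock: 6.4
eef_pos: [593.5, -187.4, 28.5]
eef_rot: [-3.142, -0.0, -0.123]
wrist_force: [-0.7, 1.0, 0.5]
finger_gap: 0.4
```

Continuing in small steps.

Emit:
play_rows:
  commands:
    - {"x": 0.0015, "y": 0.0, "z": 0.0, "wx": 0.0, "wy": 0.0, "wz": 0.0, "grip": 0.0}
    - {"x": 0.001, "y": 0.0, "z": 0.0, "wx": 0.0, "wy": 0.0, "wz": 0.0, "grip": 0.0}

```text
clock: 6.65
eef_pos: [595.8, -187.7, 28.5]
eef_rot: [-3.142, 0.0, -0.123]
wrist_force: [-2.4, 1.7, 2.2]
finger_gap: 0.5
```

Emit:
play_rows:
  commands:
    - {"x": 0.001, "y": 0.0, "z": 0.0, "wx": 0.0, "wy": 0.0, "wz": 0.0, "grip": 0.0}
    - {"x": 0.001, "y": 0.0, "z": 0.0, "wx": 0.0, "wy": 0.0, "wz": 0.0, "grip": 0.0}

```text
clock: 6.9
eef_pos: [597.8, -187.9, 28.4]
eef_rot: [-3.142, -0.0, -0.123]
wrist_force: [-2.5, 1.6, 2.1]
finger_gap: 0.5
```

Emit:
play_rows:
  commands:
    - {"x": 0.001, "y": 0.0, "z": 0.0, "wx": 0.0, "wy": 0.0, "wz": 0.0, "grip": 0.0}
    - {"x": 0.001, "y": 0.0, "z": 0.0, "wx": 0.0, "wy": 0.0, "wz": 0.0, "grip": 0.0}

```text
clock: 7.15
eef_pos: [599.8, -188.2, 28.4]
eef_rot: [3.142, -0.0, -0.123]
wrist_force: [-3.0, 1.5, 2.3]
finger_gap: 0.5
```

Emit:
play_rows:
  commands:
    - {"x": 0.001, "y": 0.0, "z": 0.0, "wx": 0.0, "wy": 0.0, "wz": 0.0, "grip": 0.0}
    - {"x": 0.001, "y": 0.0, "z": 0.0, "wx": 0.0, "wy": 0.0, "wz": 0.0, "grip": 0.0}

```text
clock: 7.4
eef_pos: [601.7, -188.5, 28.4]
eef_rot: [3.142, -0.0, -0.123]
wrist_force: [-3.3, 1.6, 1.9]
finger_gap: 0.4
```

Emit:
play_rows:
  commands:
    - {"x": 0.001, "y": 0.0, "z": 0.0, "wx": 0.0, "wy": 0.0, "wz": 0.0, "grip": 0.0}
    - {"x": 0.001, "y": 0.0, "z": 0.0, "wx": 0.0, "wy": 0.0, "wz": 0.0, "grip": 0.0}

```text
clock: 7.65
eef_pos: [602.6, -188.6, 28.4]
eef_rot: [-3.141, 0.003, -0.123]
wrist_force: [-16.7, 3.8, 10.5]
finger_gap: 0.5
```

Run:
```python
from h import *
p=wpose();im,d=manip.camera('wrist');save('w6',im);np.savez('pics/w6.npz',im=im,p=p[0],R=p[1])
print(manip.read_state()['wrist_force'])
```

```text
[-12.91507057   2.53647482   8.38116797]
```

View pics/w6.png

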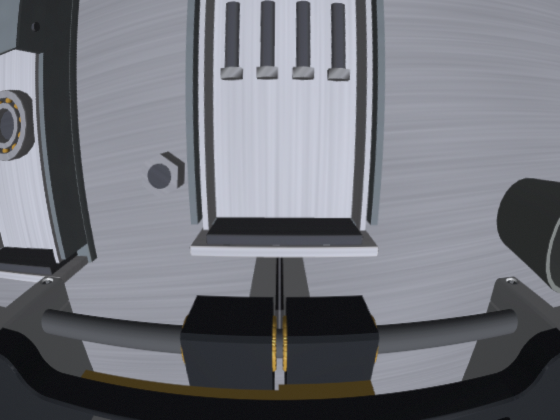

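The tray reached its stop: the force rose to 17 N and the TCP stalled at x=602.6. I'll press 1 mm more to confirm, then back off and rise.

Emit:
play_rows:
  commands:
    - {"x": 0.001, "y": 0.0, "z": 0.0, "wx": 0.0, "wy": 0.0, "wz": 0.0, "grip": 0.0}
    - {"x": 0.0, "y": 0.0, "z": 0.0, "wx": 0.0, "wy": 0.0, "wz": 0.0, "grip": 0.0}

```text
clock: 7.95
eef_pos: [602.7, -188.6, 28.4]
eef_rot: [-3.141, 0.005, -0.123]
wrist_force: [-21.8, 3.6, 12.5]
finger_gap: 0.1
```

Emit:
play_rows:
  commands:
    - {"x": -0.005, "y": 0.0, "z": 0.0, "wx": 0.0, "wy": 0.0, "wz": 0.0, "grip": 0.0}
    - {"x": -0.015, "y": 0.0, "z": 0.0, "wx": 0.0, "wy": 0.0, "wz": 0.0, "grip": 0.0}
    - {"x": -0.02, "y": 0.0, "z": 0.0, "wx": 0.0, "wy": 0.0, "wz": 0.0, "grip": 0.0}
    - {"x": 0.0, "y": 0.0, "z": -0.03, "wx": 0.0, "wy": 0.0, "wz": 0.0, "grip": 0.0}
    - {"x": 0.0, "y": 0.0, "z": -0.04, "wx": 0.0, "wy": 0.0, "wz": 0.0, "grip": 0.0}
    - {"x": 0.0, "y": -0.04, "z": -0.03, "wx": 0.0, "wy": 0.0, "wz": -1.0, "grip": 0.0}
    - {"x": 0.0, "y": -0.05, "z": 0.0, "wx": 0.0, "wy": 0.0, "wz": 0.0, "grip": 0.0}
    - {"x": 0.0, "y": -0.05, "z": 0.0, "wx": 0.0, "wy": 0.0, "wz": 0.0, "grip": 0.0}
    - {"x": 0.0, "y": -0.045, "z": 0.0, "wx": 0.0, "wy": 0.0, "wz": 0.0, "grip": 0.0}
    - {"x": 0.0, "y": 0.0, "z": 0.0, "wx": 0.0, "wy": 0.0, "wz": 0.0, "grip": 0.0}
    - {"x": 0.0, "y": 0.0, "z": 0.0, "wx": 0.0, "wy": 0.0, "wz": 0.0, "grip": 0.0}

```text
clock: 9.32
eef_pos: [585.3, -0.5, 128.4]
eef_rot: [3.141, -0.001, -0.106]
wrist_force: [0.2, 0.2, 0.1]
finger_gap: 0.8
```

Run:
```python
from h import *
np.set_printoptions(suppress=True,precision=3)
manip.camera('wrist');p=wpose();im,d=manip.camera('wrist');save('w7',im);np.savez('pics/w7.npz',im=im,d=d,p=p[0],R=p[1]); print(p[0],manip.read_state()['eef_rot'])
im,d=manip.camera('top');np.savez('pics/top1.npz',im=im,d=d);save('top1',cv2.resize(im[95:235,230:390],None,fx=4,fy=4,interpolation=cv2.INTER_CUBIC))
```

```text
[585.245  -0.929 128.418] [ 3.141 -0.    -0.107]
```

View pics/w7.png

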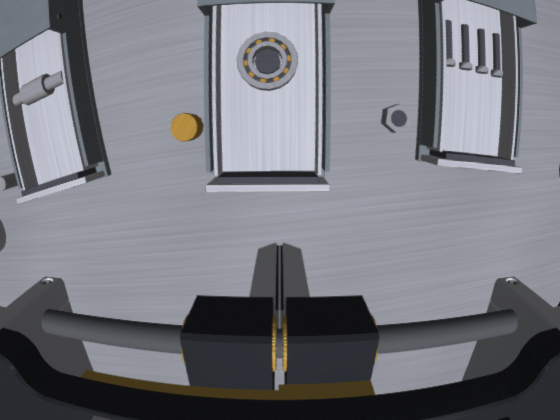

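View pics/top1.png

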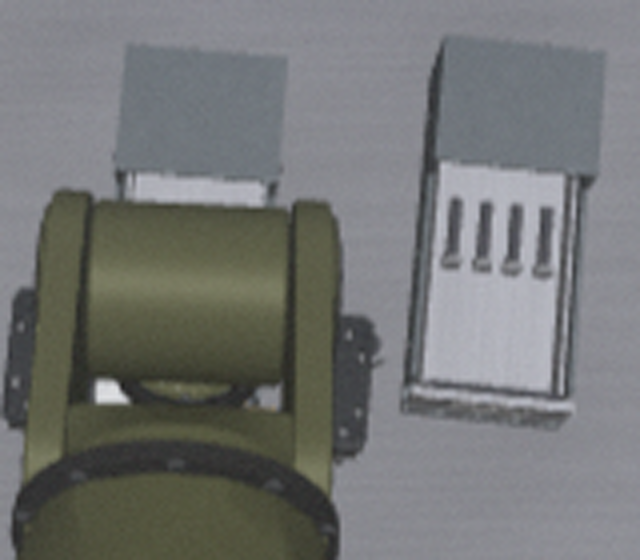

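The bolts tray now sits flush in its unit. In w7 the bearing front spans columns 207 to 329 near row 184, with the bearing at (267,61). I'll measure the lip next, with a height check from two views.

Run:
```python
from h import *
z=np.load('pics/w7.npz');im=z['im']
save('w7z',cv2.resize(im[155:200,195:340],None,fx=5.5,fy=5.5,interpolation=cv2.INTER_CUBIC))
save('w7y',cv2.resize(im[140:185,410:540],None,fx=5.5,fy=5.5,interpolation=cv2.INTER_CUBIC))
```

```text
(no output)
```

View pics/w7z.png

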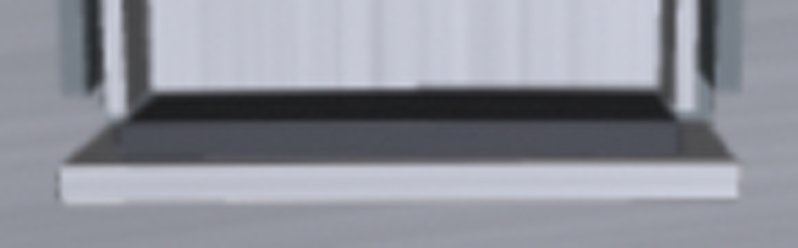

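View pics/w7y.png

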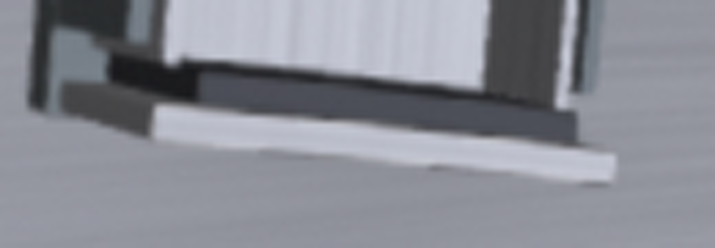

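Run:
```python
from h import *
np.set_printoptions(suppress=True,precision=1)
z=np.load('pics/w7.npz');P=(z['p'],z['R'])
def f(ox,oy,u,v,h): return wcast(P,(ox+(u+.5)/5.5-.5,oy+(v+.5)/5.5-.5),h)
for n,u,v,h in [('outL',60,203,50),('outR',738,197,50),('inL',60,165,50),('inR',738,163,50),('lipL',125,122,48),('lipR',678,120,48)]: print(n,f(195,155,u,v,h))
for n,u,v,h in [('bolt outL',153,138,50),('bolt outR',612,184,50)]: print(n,f(410,140,u,v,h))
print('brg',wcast(P,(267,61),31),'bush',wcast(P,(183.5,127),26))
# height by two wrist views: rays of same points in w3 and w7
i=manip.camera_info('wrist');T=i['tool_from_camera']
def ray(P,px):
    a=wcast(P,px,0);b=wcast(P,px,100);return a,(b-a)/np.linalg.norm(b-a)
z3=np.load('pics/w3.npz');P3=(z3['p'],z3['R'])
def tri(p3,p7):
    a,d=ray(P3,p3);b,e=ray(P,p7)
    s=np.linalg.lstsq(np.c_[d,-e],b-a,rcond=None)[0];return (a+d*s[0]+b+e*s[1])/2,np.linalg.norm(a+d*s[0]-b-e*s[1])
g3=lambda u,v:(110+(u+.5)/4.2-.5,(v+.5)/4.2-.5); g7=lambda u,v:(195+(u+.5)/5.5-.5,155+(v+.5)/5.5-.5)
print(tri(g3(80,344),g7(60,165)),tri(g3(456,308),g7(738,163)))
```

```text
outL [615.3  55.5  50. ]
outR [605.3 -45.1  50. ]
inL [621.1  54.6  50. ]
inR [610.4 -45.5  50. ]
lipL [626.   44.2  48. ]
lipR [617.3 -37.3  48. ]
bolt outL [ 618.9 -143.2   50. ]
bolt outR [ 605.4 -243.3   50. ]
brg [717.4  -6.3  31. ] bush [670.9  73.2  26. ]
(array([620.7,  55.1,  47.7]), np.float64(0.12255462241388679)) (array([610.1, -45.9,  48. ]), np.float64(0.3370891520835197))
```

The lip's rear edge is at (621.7, 3.5), and two views put the panel top at 47.7 to 48 mm, against 50 in the text. I'll go 22 mm behind the lip and lower to z≈26.

Emit:
play_rows:
  commands:
    - {"x": 0.02, "y": -0.003, "z": 0.0, "wx": 0.0, "wy": 0.0, "wz": 0.0, "grip": 0.0}
    - {"x": 0.02, "y": -0.003, "z": 0.0, "wx": 0.0, "wy": 0.0, "wz": 0.0, "grip": 0.0}
    - {"x": 0.018, "y": -0.002, "z": 0.0, "wx": 0.0, "wy": 0.0, "wz": 0.0, "grip": 0.0}
    - {"x": 0.0, "y": 0.0, "z": 0.03, "wx": 0.0, "wy": 0.0, "wz": 0.0, "grip": 0.0}
    - {"x": 0.0, "y": 0.0, "z": 0.03, "wx": 0.0, "wy": 0.0, "wz": 0.0, "grip": 0.0}
    - {"x": 0.0, "y": 0.0, "z": 0.0, "wx": 0.0, "wy": 0.0, "wz": 0.0, "grip": 0.0}

```text
clock: 10.22
eef_pos: [642.5, 1.0, 66.4]
eef_rot: [3.141, 0.004, -0.107]
wrist_force: [-0.6, 0.2, -0.6]
finger_gap: 0.6
```

Run:
```python
from h import *
p=wpose();im,d=manip.camera('wrist');save('w8',im);print(p[0])
```

```text
[642.52426177   1.00628297  66.37098208]
```

View pics/w8.png

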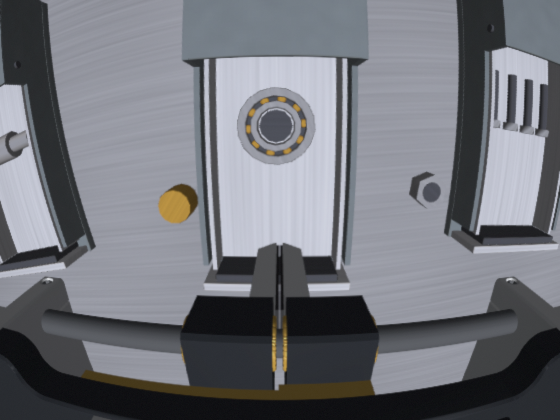

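The fingertip at (280,245) lies behind the lip, whose dark band is at row 265, and well clear of the bearing at (276,126). Next I lower and start drawing.

Emit:
play_rows:
  commands:
    - {"x": 0.0, "y": 0.0, "z": 0.02, "wx": 0.0, "wy": 0.0, "wz": 0.0, "grip": 0.0}
    - {"x": 0.0, "y": 0.0, "z": 0.015, "wx": 0.0, "wy": 0.0, "wz": 0.0, "grip": 0.0}
    - {"x": 0.0, "y": 0.0, "z": 0.004, "wx": 0.0, "wy": 0.0, "wz": 0.0, "grip": 0.0}
    - {"x": 0.0, "y": 0.0, "z": 0.0, "wx": 0.0, "wy": 0.0, "wz": 0.0, "grip": 0.0}

```text
clock: 10.78
eef_pos: [643.7, 1.9, 29.3]
eef_rot: [3.142, 0.0, -0.106]
wrist_force: [-0.4, -0.1, -0.2]
finger_gap: 0.3
```

Emit:
play_rows:
  commands:
    - {"x": -0.005, "y": 0.0, "z": 0.0, "wx": 0.0, "wy": 0.0, "wz": 0.0, "grip": 0.0}
    - {"x": -0.004, "y": 0.0, "z": 0.0, "wx": 0.0, "wy": 0.0, "wz": 0.0, "grip": 0.0}
    - {"x": -0.002, "y": 0.0, "z": 0.0, "wx": 0.0, "wy": 0.0, "wz": 0.0, "grip": 0.0}
    - {"x": -0.002, "y": 0.0, "z": 0.0, "wx": 0.0, "wy": 0.0, "wz": 0.0, "grip": 0.0}
    - {"x": -0.002, "y": 0.0, "z": 0.0, "wx": 0.0, "wy": 0.0, "wz": 0.0, "grip": 0.0}
    - {"x": -0.002, "y": 0.0, "z": 0.0, "wx": 0.0, "wy": 0.0, "wz": 0.0, "grip": 0.0}
    - {"x": -0.002, "y": 0.0, "z": 0.0, "wx": 0.0, "wy": 0.0, "wz": 0.0, "grip": 0.0}

```text
clock: 11.65
eef_pos: [624.9, 3.8, 29.7]
eef_rot: [-3.142, -0.001, -0.106]
wrist_force: [3.4, -0.7, 1.4]
finger_gap: 0.4
```

Run:
```python
from h import *
p=wpose();im,d=manip.camera('wrist');save('w9',im);print(p[0])
```

```text
[624.9433743    3.81718253  29.66796251]
```

View pics/w9.png

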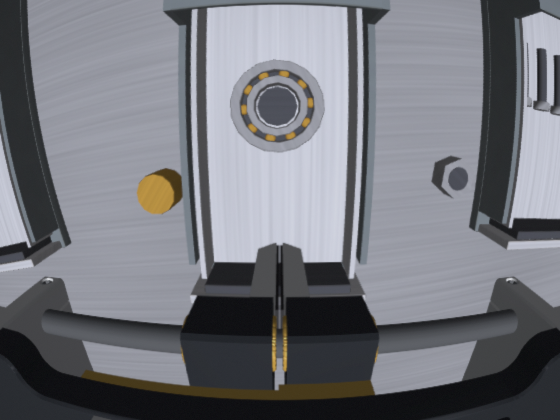

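The hook works at 3.4 N and the tray is already a few mm out. I'll keep drawing steadily.

Emit:
play_rows:
  commands:
    - {"x": -0.003, "y": 0.0, "z": 0.0, "wx": 0.0, "wy": 0.0, "wz": 0.0, "grip": 0.0}
    - {"x": -0.004, "y": 0.0, "z": 0.0, "wx": 0.0, "wy": 0.0, "wz": 0.0, "grip": 0.0}
    - {"x": -0.004, "y": 0.0, "z": 0.0, "wx": 0.0, "wy": 0.0, "wz": 0.0, "grip": 0.0}
    - {"x": -0.004, "y": 0.0, "z": 0.0, "wx": 0.0, "wy": 0.0, "wz": 0.0, "grip": 0.0}
    - {"x": -0.004, "y": 0.0, "z": 0.0, "wx": 0.0, "wy": 0.0, "wz": 0.0, "grip": 0.0}
    - {"x": -0.004, "y": 0.0, "z": 0.0, "wx": 0.0, "wy": 0.0, "wz": 0.0, "grip": 0.0}
    - {"x": -0.004, "y": 0.0, "z": 0.0, "wx": 0.0, "wy": 0.0, "wz": 0.0, "grip": 0.0}
    - {"x": -0.004, "y": 0.0, "z": 0.0, "wx": 0.0, "wy": 0.0, "wz": 0.0, "grip": 0.0}
    - {"x": -0.004, "y": 0.0, "z": 0.0, "wx": 0.0, "wy": 0.0, "wz": 0.0, "grip": 0.0}
    - {"x": -0.004, "y": 0.0, "z": 0.0, "wx": 0.0, "wy": 0.0, "wz": 0.0, "grip": 0.0}

```text
clock: 12.95
eef_pos: [585.7, 7.9, 29.5]
eef_rot: [3.142, -0.0, -0.106]
wrist_force: [2.9, -1.5, 1.7]
finger_gap: 0.7
```

Emit:
play_rows:
  commands:
    - {"x": -0.004, "y": 0.0, "z": 0.0, "wx": 0.0, "wy": 0.0, "wz": 0.0, "grip": 0.0}
    - {"x": -0.004, "y": 0.0, "z": 0.0, "wx": 0.0, "wy": 0.0, "wz": 0.0, "grip": 0.0}
    - {"x": -0.004, "y": 0.0, "z": 0.0, "wx": 0.0, "wy": 0.0, "wz": 0.0, "grip": 0.0}
    - {"x": -0.004, "y": 0.0, "z": 0.0, "wx": 0.0, "wy": 0.0, "wz": 0.0, "grip": 0.0}
    - {"x": -0.004, "y": 0.0, "z": 0.0, "wx": 0.0, "wy": 0.0, "wz": 0.0, "grip": 0.0}
    - {"x": -0.004, "y": 0.0, "z": 0.0, "wx": 0.0, "wy": 0.0, "wz": 0.0, "grip": 0.0}
    - {"x": -0.004, "y": 0.0, "z": 0.0, "wx": 0.0, "wy": 0.0, "wz": 0.0, "grip": 0.0}
    - {"x": -0.004, "y": 0.0, "z": 0.0, "wx": 0.0, "wy": 0.0, "wz": 0.0, "grip": 0.0}
    - {"x": -0.004, "y": 0.0, "z": 0.0, "wx": 0.0, "wy": 0.0, "wz": 0.0, "grip": 0.0}
    - {"x": -0.004, "y": 0.0, "z": 0.0, "wx": 0.0, "wy": 0.0, "wz": 0.0, "grip": 0.0}
    - {"x": -0.004, "y": 0.0, "z": 0.0, "wx": 0.0, "wy": 0.0, "wz": 0.0, "grip": 0.0}
    - {"x": -0.004, "y": 0.0, "z": 0.0, "wx": 0.0, "wy": 0.0, "wz": 0.0, "grip": 0.0}

```text
clock: 14.45
eef_pos: [538.0, 13.1, 29.4]
eef_rot: [3.142, 0.0, -0.106]
wrist_force: [3.3, -2.3, -0.9]
finger_gap: 0.4
```

Run:
```python
from h import *
p=wpose();im,d=manip.camera('wrist');save('w10',im);print(p[0])
```

```text
[537.9735665   13.05673984  29.39154545]
```

View pics/w10.png

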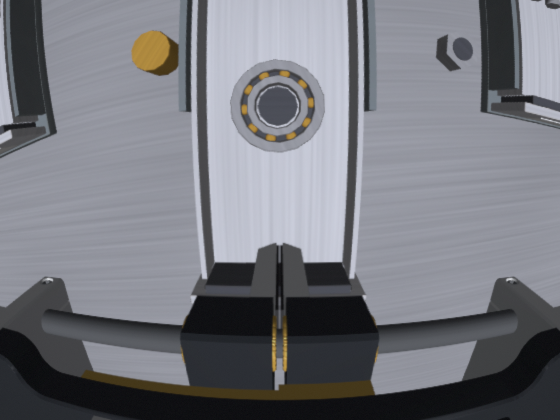

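The bearing at (277,106) hasn't moved in its tray. About 18 mm to go, so I'll creep towards the stop.

Emit:
play_rows:
  commands:
    - {"x": -0.003, "y": 0.0, "z": 0.0, "wx": 0.0, "wy": 0.0, "wz": 0.0, "grip": 0.0}
    - {"x": -0.003, "y": 0.0, "z": 0.0, "wx": 0.0, "wy": 0.0, "wz": 0.0, "grip": 0.0}
    - {"x": -0.002, "y": 0.0, "z": 0.0, "wx": 0.0, "wy": 0.0, "wz": 0.0, "grip": 0.0}
    - {"x": -0.002, "y": 0.0, "z": 0.0, "wx": 0.0, "wy": 0.0, "wz": 0.0, "grip": 0.0}
    - {"x": -0.001, "y": 0.0, "z": 0.0, "wx": 0.0, "wy": 0.0, "wz": 0.0, "grip": 0.0}
    - {"x": -0.001, "y": 0.0, "z": 0.0, "wx": 0.0, "wy": 0.0, "wz": 0.0, "grip": 0.0}

```text
clock: 15.25
eef_pos: [526.3, 14.4, 29.4]
eef_rot: [-3.141, 0.0, -0.106]
wrist_force: [2.8, 1.0, -2.3]
finger_gap: 0.5
```

Emit:
play_rows:
  commands:
    - {"x": -0.001, "y": 0.0, "z": 0.0, "wx": 0.0, "wy": 0.0, "wz": 0.0, "grip": 0.0}
    - {"x": -0.001, "y": 0.0, "z": 0.0, "wx": 0.0, "wy": 0.0, "wz": 0.0, "grip": 0.0}
    - {"x": -0.001, "y": 0.0, "z": 0.0, "wx": 0.0, "wy": 0.0, "wz": 0.0, "grip": 0.0}

```text
clock: 15.62
eef_pos: [523.3, 14.6, 29.5]
eef_rot: [-3.142, -0.0, -0.106]
wrist_force: [2.4, 0.7, -0.9]
finger_gap: 0.5
```

Emit:
play_rows:
  commands:
    - {"x": -0.001, "y": 0.0, "z": 0.0, "wx": 0.0, "wy": 0.0, "wz": 0.0, "grip": 0.0}
    - {"x": -0.001, "y": 0.0, "z": 0.0, "wx": 0.0, "wy": 0.0, "wz": 0.0, "grip": 0.0}

```text
clock: 15.88
eef_pos: [521.4, 14.8, 29.5]
eef_rot: [-3.142, -0.0, -0.106]
wrist_force: [7.4, 0.5, -3.2]
finger_gap: 0.2
```

Emit:
play_rows:
  commands:
    - {"x": -0.001, "y": 0.0, "z": 0.0, "wx": 0.0, "wy": 0.0, "wz": 0.0, "grip": 0.0}
    - {"x": -0.001, "y": 0.0, "z": 0.0, "wx": 0.0, "wy": 0.0, "wz": 0.0, "grip": 0.0}

```text
clock: 16.12
eef_pos: [521.3, 14.8, 29.7]
eef_rot: [-3.141, -0.005, -0.106]
wrist_force: [20.5, -1.0, -14.1]
finger_gap: 0.8
```

It has hit the stop: the force rose to 20 N with no further motion. I'll unhook, rise and back away.

Emit:
play_rows:
  commands:
    - {"x": 0.004, "y": 0.0, "z": 0.0, "wx": 0.0, "wy": 0.0, "wz": 0.0, "grip": 0.0}
    - {"x": 0.008, "y": 0.0, "z": 0.0, "wx": 0.0, "wy": 0.0, "wz": 0.0, "grip": 0.0}
    - {"x": 0.0, "y": 0.0, "z": 0.0, "wx": 0.0, "wy": 0.0, "wz": 0.0, "grip": 0.0}
    - {"x": 0.0, "y": 0.0, "z": -0.02, "wx": 0.0, "wy": 0.0, "wz": 0.0, "grip": 0.0}
    - {"x": 0.0, "y": 0.0, "z": -0.04, "wx": 0.0, "wy": 0.0, "wz": 0.0, "grip": 0.0}
    - {"x": 0.0, "y": 0.0, "z": -0.04, "wx": 0.0, "wy": 0.0, "wz": 0.0, "grip": 0.0}
    - {"x": -0.04, "y": 0.0, "z": -0.02, "wx": 0.0, "wy": 0.0, "wz": 0.0, "grip": 0.0}
    - {"x": -0.04, "y": 0.0, "z": 0.0, "wx": 0.0, "wy": 0.0, "wz": 0.0, "grip": 0.0}
    - {"x": -0.04, "y": 0.0, "z": 0.0, "wx": 0.0, "wy": 0.0, "wz": 0.0, "grip": 0.0}
    - {"x": 0.0, "y": 0.0, "z": 0.0, "wx": 0.0, "wy": 0.0, "wz": 0.0, "grip": 0.0}
    - {"x": 0.0, "y": 0.0, "z": 0.0, "wx": 0.0, "wy": 0.0, "wz": 0.0, "grip": 0.0}

```text
clock: 17.5
eef_pos: [412.6, 26.4, 149.7]
eef_rot: [-3.142, -0.001, -0.106]
wrist_force: [0.3, -0.0, -0.5]
finger_gap: 0.1
```

Run:
```python
from h import *
p=wpose();im,d=manip.camera('wrist');save('w11',im);np.savez('pics/w11.npz',im=im,p=p[0],R=p[1])
im,d=manip.camera('top');save('top2',im);np.savez('pics/top2.npz',im=im,d=d)
im,d=manip.camera('scene');save('scene2',im)
save('top2z',cv2.resize(im[200:330,190:450],None,fx=3,fy=3,interpolation=cv2.INTER_CUBIC))
```

```text
(no output)
```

View pics/w11.png

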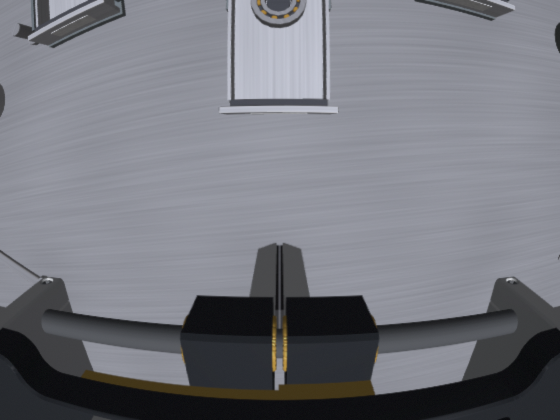

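View pics/top2.png

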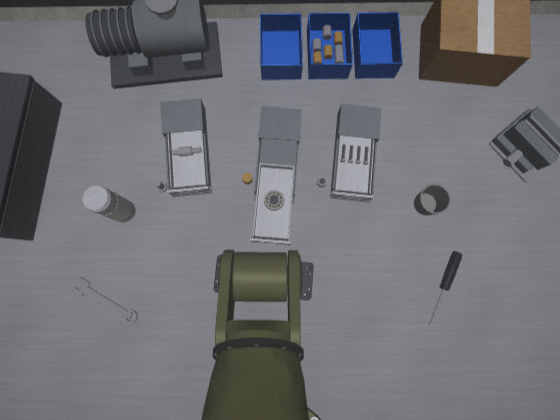

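View pics/top2z.png

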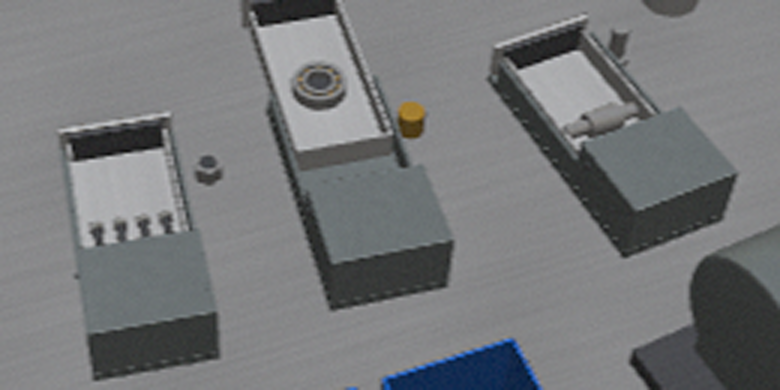

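The pictures show the bolts tray home, the bearing tray out with the bearing on its seat, and the shaft tray shut. I'll check the travel and the bystanders numerically.

Run:
```python
from h import *
np.set_printoptions(suppress=True,precision=1)
z=np.load('pics/w11.npz');P=(z['p'],z['R'])
L=wcast(P,(219.5,112),50);R=wcast(P,(337.5,111.5),50);m=(L+R)/2
print(L,R,m,'travel',np.linalg.norm(m-[610.3,5.2,50]))
b=np.load('pics/top2.npz')['im'];a=np.load('pics/top0.npz')['im']
print('bearing',cast('top',(274,200),31), 'top-est start',[717.1,-6.6])
d=cv2.GaussianBlur(cv2.absdiff(a,b),(3,3),0).max(2)
for n,(x0,x1,y0,y1) in dict(dowel=(154,166,178,193),shaft=(158,214,95,196),bush=(240,254,171,185),nut=(315,328,175,190),can=(80,137,182,225),cup=(410,452,182,218),wrench=(70,140,270,325),driver=(425,465,248,328)).items(): print(n,d[y0:y1,x0:x1].max())
```

```text
[506.3  66.2  50. ] [496.  -33.9  50. ] [501.2  16.1  50. ] travel 109.67776880802623
bearing [607.8   4.3  31. ] top-est start [717.1, -6.6]
dowel 8
shaft 10
bush 8
nut 9
can 10
cup 8
wrench 9
driver 9
```

```bash
python3 -c "
from cell import manip
print(manip.sign_off())"
```

```text
the job is handed in; nothing more can be done
None
```

The job is done and handed in at about 17.7 s of the 54 s allowed.

**Bolts tray:** I pushed it home with shut fingertips, without gripping the front. It met its end stop, with the force rising to about 22 N and no further travel.

**Bearing tray:** I lowered the shut fingertips behind its lip and drew it out until it stopped, at about 20 N. I then unhooked and backed away.

**Last checks:**
- **Travel:** the bearing tray measured 109.7 mm out by the wrist camera. The bearing itself moved 109.8 mm by the top camera, so it stayed on its seat.
- **Other trays and things:** the pictures show the bolts tray home. The shaft tray and all the bystanders look unchanged from the first top view (image differences at noise level).
- **Contact:** the wrist force was about zero at the end, with the arm clear.

**Disagreements:**
- The first top and wrist camera readings of the tray fronts differed by 2 to 4 mm.
- Two-view heights put the panel top about 2 mm under the stated 50 mm.
- Both are about what the calibration allows, so I confirmed both end positions by contact force.
- The first move call was refused for its format and moved nothing.

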